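Reverse a row of stripped-down parts into the refit rack

TASK

Four parts taken off a circuit board lie in one rack in the order in which they came off, left to right. Move them to the empty rack in the reverse order for refitting, so that the part now furthest left ends in the bay furthest right, and so on along the row. Set each part down in the middle of its bay, the same way up as it lies now.

Things in the scene. Friction and masses are not known exactly. Their poses are not given: they have to be found in the camera images.
- heatsink_center (a point): loose whitish finned heatsink, 26 mm (x) x 32 mm (y) x 14 mm high, 30 g. Point: its centre, 7 mm above its underside. Grasp across x (26 mm). Its z axis points up; it stands on a pad, turned by up to 0.3 rad from the rack.
- capacitor_center (a point): loose dark blue round capacitor standing on its can with its two thin wire leads upward; can 16 mm diameter and 26 mm high (43 mm with leads), 15 g. Point: centre of the can, 13 mm above its underside. Grasp the can. Its z axis points up; it stands on a pad, turned by up to 0.3 rad from the rack.
- toroid_center (a point): loose copper-wound yellow ring coil lying flat, 24 mm diameter over the windings (solid to a gripper over about 20 mm), 11 mm high, 20 g. Point: its centre, 5.5 mm above its underside. Grasp across the outside, low down. Its z axis points up; it stands on a pad, turned by up to 0.3 rad from the rack.
- dc_adapter_center (a point): loose plug adapter lying flat: a green block 14 mm wide (x), 14 mm long (y), 11 mm high, with a black barrel 9 mm diameter out of one end; 30 mm long along y in all, 15 g. Point: middle of the whole, 5.5 mm above its underside; the green block's centre lies 8 mm from it towards +y, the barrel towards -y. Grasp the block across x (14 mm). Its z axis points up; it stands on a pad, turned by up to 0.3 rad from the rack.
- full_rack: the rack holding the four parts at the start: fixed black rack, 60 mm deep (x), 216 mm long (y), base 6 mm thick. Four bays along y, centred at x = 0, y = +78, +26, -26, -78 mm, 48 mm clear between upright ribs 4 mm thick whose tops are 14 mm above the table; open to front and back. Origin: centre of underside, on the table; x points away from the robot, y to its left, turned up to 0.3 rad.
- empty_rack: the rack empty at the start, left or right of the full one and just like it: same size, bays, ribs (14 mm high) and axes; bays at y = +78, +26, -26, -78 mm. Each bay has a light blue pad 44 x 44 mm, its top 9 mm above the table. Origin: centre of underside, on the table; x points away from the robot, y to its left, turned up to 0.3 rad.
- pad_heatsink: the light blue pad under the heatsink at the start (44 x 44 x 3 mm, all four look alike), fixed in one bay of the full rack; which bay differs from start to start. It stays behind and shows where that part started. Origin: centre of its underside, 6 mm above the table; its top is at 9 mm.
- pad_capacitor: the light blue pad under the capacitor at the start (44 x 44 x 3 mm, all four look alike), fixed in one bay of the full rack; which bay differs from start to start. It stays behind and shows where that part started. Origin: centre of its underside, 6 mm above the table; its top is at 9 mm.
- pad_toroid: the light blue pad under the ring coil at the start (44 x 44 x 3 mm, all four look alike), fixed in one bay of the full rack; which bay differs from start to start. It stays behind and shows where that part started. Origin: centre of its underside, 6 mm above the table; its top is at 9 mm.
- pad_dc_adapter: the light blue pad under the plug adapter at the start (44 x 44 x 3 mm, all four look alike), fixed in one bay of the full rack; which bay differs from start to start. It stays behind and shows where that part started. Origin: centre of its underside, 6 mm above the table; its top is at 9 mm.
Mind the look-alikes: they are no part of the job. What is shaped like the part that bears toroid_center but pink or purple is not meant.

How it is judged:
By the outcome, as a careful person would: the job done as asked, in the order asked, and still so for the second after the job is handed in, with the robot touching nothing.
It also fails if it takes over 104 s, if anything falls off the work surface, if the arm or the gripper's body presses on something with over 40 N, if the wrist force passes 120 N, or if a joint passes its speed limit or range.

ROBOT

A 6-joint arm with a two-finger parallel gripper is mounted at the origin on a cart in front of the work surface, level with it; the furniture and walls round the work are solid. World frame = base frame: x ahead of the robot, y to its left, z up, the work surface at z = 0. Lengths are in m, angles in degrees, forces in N, time in s.
With the tool pointing down it reaches from about 0.325 to 0.875 m from the base axis. Payload 4.4 kg.
Tool frame: the origin (TCP) lies at the very end of the fingers, on their centre line; the grasp point (between the pads) lies 19 mm behind it; z points along the fingers, y is the line along which they close (so a half turn about z gives the same grasp; the last joint's range is limited). The gripper opens to 85 mm and grips with 20 to 120 N. Pads are 22 mm wide; open, the fingers measure 114 mm over their backs; the gripper's body (76 mm by 85 mm) begins 54 mm behind the grasp point. The pads swing forward as they close: fully open they stand 13 mm farther back than shut.
Start: joints at [-73.539, 11.837, 88.321, -0, 79.842, -8.623], TCP at [0.244, -0.521, 0.209] pointing down, gripper open.
Joint ranges: [-156.59, 156.59], [-49.26, 127.26], [12.9, 141.05], [-63.56, 243.56], [4.71, 150.69], [-161.64, 161.64]. Speed limits (degrees/s): [159.86, 159.86, 180, 180, 180, 180].

INTERFACE

Orientations are given as [roll, pitch, yaw] about the fixed x, y, z axes, in that order (R = Rz(yaw) Ry(pitch) Rx(roll)).
In Python, from station import monitor, read_camera, workorder gives the robot as it stands.
- The arm moves only by the tool servo_tool, never from a script. Its argument "motion" is a list of rows, each a list of 3 entries, a list of its own where there are three numbers: the turn, a rotation vector about the tool's x, y, z in degrees, then the shift along the tool's x, y, z in mm, then the closure in counts, from 0 (fully open) to 255 (shut). A call has 1 to 20 rows; each row shifts and turns the commanded pose from where the row before left it, along the tool's axes as they then stand; what a row does not reach is not made up. A row lasts 1/10 s, in which the tool goes at most 50 mm and 8.59 degrees, less where a joint would pass 70% of its speed; a pose out of reach is approached as far as the arm can. A call is refused whole if a number of a shift passes 50 or a number of a turn 8.59, either way. A call with a gripper value outside its range is refused whole. The fingers move at their own pace and stop on an object; the grip force is fixed at half the most. Time passes only in rows, so rows that do not move let the fingers close. It gives the time, the measured TCP pose, the force, the opening and the grip force at its end, in the units of the state.
- monitor.sense(): the state, without advancing time (a new reading comes with each control period).
- read_camera(name): name is "scene" or "side" or "wrist"; returns a dict with "image" (400x640x3 uint8, blue, green, red), "fx", "fy", "cx", "cy" (pixels), "R" (3x3) and "t" (3): a world point X has camera coordinates R X + t; the wrist camera has in their place "hand_eye" (4x4, takes a point from camera to tool coordinates, whose origin is the TCP and whose axes are the flange's). Camera axes: x right, y down, z forward; pixel columns grow to the right and rows downward; lengths in m; the calibration is good to about 2 mm. A picture is of the moment at which its call begins: read the wrist's pose just before it. There is no depth.
- workorder.job_done(): hands the job in; it is judged then, once.
The state is a dict: "time": time; "joints": joint angles; "qvel": joint speeds; "effort": joint torques, N m; "eef_pos": TCP position; "orientation": TCP orientation; "ft_force": force on the tool from outside, world axes, zero at the start; "ft_torque": the same for the moment, N m; "grip_width": finger opening in m; "gripper_force": force on a finger pad.
Only numpy, scipy, OpenCV 4.12 (cv2) and the standard library are available. Lean on these libraries where they do the work, as an engineer would, in place of code of your own. Each camera call takes 0.05 s, during which the arm holds its last target. There are 200 camera calls.

## Working session

There is one attempt and no reset: what is moved stays moved. The work goes in short steps, Python scripts to look and compute and a tool call to move; the robot and the scene stay as the last step left them, time stands still between calls to the robot, and variables do not carry over. Pictures are saved under pics/ and viewed, at most 18 in all, crops included, and the job is handed in when it is done.

Besides the shell and the picture viewer there is one more tool, called after "Call:" as name([rows], argument=value, ...), one row to a line, values as JSON. servo_tool: Moves the arm, as the interface text tells. Its arguments: {"type":"object","properties":{"motion":{"type":"array","items":{"type":"array"}}},"required":["motion"]}

```bash
ls; mkdir -p pics; python3 - <<'E'
from station import monitor, read_camera
import cv2
print(monitor.sense())
for n in("scene","side"):
    c=read_camera(n); cv2.imwrite(f"pics/{n}0.png",c["image"]); print(n,c["fx"],c["cx"],c["cy"],c["R"],c["t"])
c=read_camera("wrist"); print(c["hand_eye"],c["fx"])
E
```

```text
pics
{'time': 0.0, 'joints': array([-7.35377226e+01,  1.18862791e+01,  8.84086208e+01, -8.62114597e-05,
        7.98423997e+01, -8.62367499e+00]), 'qvel': array([-0.09008544, -0.04815033, -0.04999437,  0.04155183, -0.0382808 ,
        0.02951917]), 'effort': array([ 5.77365408e-04, -3.83034575e+01, -2.91597480e+01, -1.05864638e-04,
        1.06649310e-02, -7.00874878e-06]), 'eef_pos': array([ 0.2435278 , -0.51994907,  0.2081741 ]), 'orientation': array([-1.79864240e+02, -2.05033384e-02,  2.50859434e+01]), 'ft_force': array([-0.16336255, -1.01023624, -0.37426549]), 'ft_torque': array([-0.02841624,  0.03827149,  0.04650216]), 'gripper_force': 0.0, 'grip_width': 0.08526962692525235}
scene 477.37871975249647 327.6244780402802 195.9766293930513 [[-0.70692547 -0.70715419 -0.0137596 ]
 [-0.3158626   0.33304728 -0.88843139]
 [ 0.63284057 -0.62370863 -0.45880317]] [0.35995347 0.19605248 0.65619126]
side 395.46769753749436 323.1064385816914 192.78352183618625 [[ 0.99974699 -0.01970351 -0.01084991]
 [-0.01839948 -0.43889777 -0.8983486 ]
 [ 0.01293862  0.89832095 -0.43914926]] [-0.5182418   0.05669051  0.86592194]
[[-7.37031065e-04 -9.44454083e-01 -3.28642574e-01  8.45983616e-02]
 [ 9.99999082e-01 -1.06966471e-03  8.31355500e-04  7.71038052e-05]
 [-1.13671446e-03 -3.28641660e-01  9.44454005e-01 -1.65324763e-01]
 [ 0.00000000e+00  0.00000000e+00  0.00000000e+00  1.00000000e+00]] 315.7675802149476
```

View pics/scene0.png

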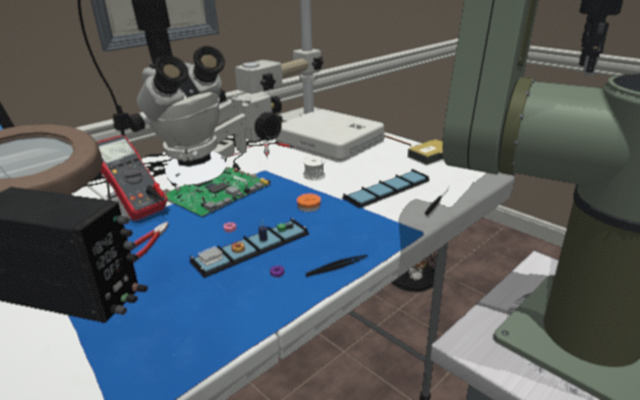

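View pics/side0.png

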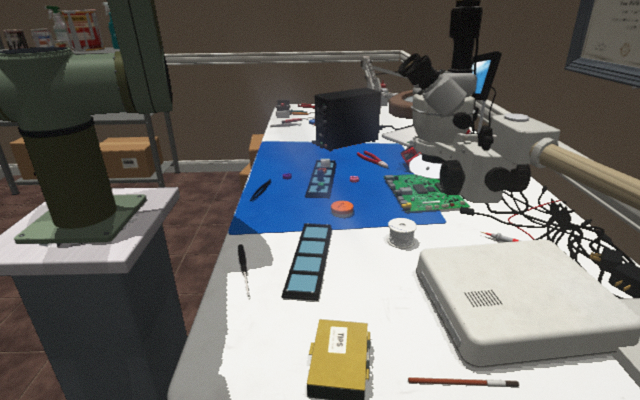

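Scene view: full rack around (250,248), holding from +y (left) heatsink (210,256), toroid (238,247), capacitor (263,233), adapter (284,226). The empty rack is around (386,187), with look-alike rings outside the rack. In the side view the full rack is at (321,178) and the empty rack at (308,262).

```bash
cat > h.py <<'E'
import numpy as np, cv2
from scipy.spatial.transform import Rotation as Ro
from station import monitor, read_camera
def cam(name):
    s=monitor.sense(); c=read_camera(name); K=np.array([[c["fx"],0,c["cx"]],[0,c["fy"],c["cy"]],[0,0,1]])
    if name=="wrist":
        T=np.eye(4); T[:3,:3]=Ro.from_euler("xyz",s["orientation"],degrees=True).as_matrix(); T[:3,3]=s["eef_pos"]
        M=np.linalg.inv(T@np.array(c["hand_eye"])); R,t=M[:3,:3],M[:3,3]
    else: R,t=np.array(c["R"]),np.array(c["t"])
    return c["image"],K,R,t
def ray(K,R,t,uv,z):
    d=R.T@np.linalg.inv(K)@[uv[0],uv[1],1]; o=-R.T@t
    return (o+d*(z-o[2])/d[2])
def proj(K,R,t,X): p=K@(R@np.array(X)+t); return p[:2]/p[2]
def delta(xyz,yaw=None):
    s=monitor.sense(); Rm=Ro.from_euler("xyz",s["orientation"],degrees=True)
    d=Rm.inv().apply(np.array(xyz)-s["eef_pos"])*1000
    if yaw is not None: return d.round(1),(Rm.inv()*Ro.from_euler("xyz",[180,0,yaw],degrees=True)).as_rotvec(degrees=True).round(2)
    return d.round(1)
E
python3 - <<'E'
from h import *
for n,pts in(("scene",[(250,248),(386,187),(210,256),(284,226)]),("side",[(321,178),(308,262),(313,226),(302,298)])):
    im,K,R,t=cam(n)
    for p in pts: print(n,p,ray(K,R,t,p,.01).round(3))
    x=(180,210,440,290) if n=="scene" else (270,150,350,310)
    if n=="scene": cv2.imwrite("pics/sc1.png",cv2.resize(im[160:280,180:440],None,fx=3,fy=3,interpolation=cv2.INTER_CUBIC))
print(delta([.5,.25,.3],0))
E
```

```text
scene (250, 248) [0.507 0.197 0.01 ]
scene (386, 187) [ 0.486 -0.161  0.01 ]
scene (210, 256) [0.537 0.261 0.01 ]
scene (284, 226) [0.522 0.106 0.01 ]
side (321, 178) [0.516 0.174 0.01 ]
side (308, 262) [ 0.488 -0.19   0.01 ]
side (313, 226) [ 0.497 -0.067  0.01 ]
side (302, 298) [ 0.48  -0.283  0.01 ]
(array([ 558.8, -589.2,  -90.4]), array([-7.000e-02,  1.000e-02,  2.508e+01]))
```

Call:
servo_tool([
  [[0,0,-8.1],[0,0,0],0],
  [[0,0,-8.1],[0,0,0],0],
  [[0,0,-8.1],[0,0,0],0],
  [[0,0,-8.1],[0,0,0],0],
  [[0,0,-8.1],[0,0,0],0],
  [[0,0,-8.1],[0,0,0],0],
  [[0,0,-8.1],[0,0,0],0],
  [[0,0,-8.1],[0,0,0],0],
  [[0,0,0],[37,24.4,0],0],
  [[0,0,0],[37,24.4,0],0],
  [[0,0,0],[37,24.4,0],0],
  [[0,0,0],[37,24.4,0],0],
  [[0,0,0],[37,24.4,0],0],
  [[0,0,0],[37,24.4,0],0],
  [[0,0,0],[37,24.4,0],0],
  [[0,0,0],[37,24.4,0],0],
  [[0,0,0],[37,24.4,0],0],
  [[0,0,0],[37,24.4,0],0],
])

```text
time: 2.05
eef_pos: [0.4892, -0.1496, 0.2095]
orientation: [180.0, 0.0, 89.9]
ft_force: [0.7, -0.9, 0.8]
grip_width: 0.0854
gripper_force: 0.0
```

```bash
python3 - <<'E'
from h import *
s=monitor.sense(); print(s["time"],s["eef_pos"],s["orientation"],s["joints"])
im,K,R,t=cam("wrist"); cv2.imwrite("pics/w1.png",im); np.savez("w1.npz",im=im,K=K,R=R,t=t)
E
```

```text
2.05 [ 0.48922567 -0.14960447  0.20948664] [1.79980251e+02 1.52573577e-02 8.98833958e+01] [-2.67006386e+01  4.06518145e+00  9.71131159e+01 -4.90003227e-03
  7.87972141e+01 -2.65830860e+01]
```

View pics/w1.png

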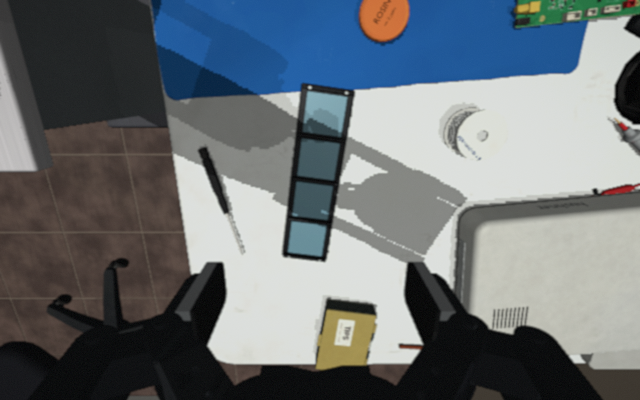

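The empty rack runs from (327,87) at +y to (304,258) at -y, with four pads at about (328,112), (320,158), (313,200) and (307,239). Next I'll move over the full rack.

Call:
servo_tool([
  [[0,0,0],[37,2.2,0],0],
  [[0,0,0],[37,2.2,0],0],
  [[0,0,0],[37,2.2,0],0],
  [[0,0,0],[37,2.2,0],0],
  [[0,0,0],[37,2.2,0],0],
  [[0,0,0],[37,2.2,0],0],
  [[0,0,0],[37,2.2,0],0],
  [[0,0,0],[37,2.2,0],0],
  [[0,0,0],[37,2.2,0],0],
  [[0,0,0],[37,2.2,0],0],
])

```text
time: 3.1
eef_pos: [0.5111, 0.22, 0.2093]
orientation: [180.0, 0.0, 89.9]
ft_force: [0.1, 0.7, -0.4]
grip_width: 0.0858
gripper_force: 0.0
```

```bash
cat >> h.py <<'E'
def pads(im,K,R,t,win,z=.009,lo=(85,30,40),hi=(108,165,255),amin=250):
    hsv=cv2.cvtColor(im,cv2.COLOR_BGR2HSV); m=cv2.inRange(hsv,lo,hi); k=np.zeros_like(m); x0,y0,x1,y1=win; k[y0:y1,x0:x1]=255
    m=cv2.morphologyEx(m&k,cv2.MORPH_OPEN,np.ones((3,3)))
    out=[]
    for c in cv2.findContours(m,cv2.RETR_EXTERNAL,cv2.CHAIN_APPROX_NONE)[0]:
        if cv2.contourArea(c)<amin: continue
        P=np.array([ray(K,R,t,p[0],z)[:2] for p in c],np.float32)
        (cx,cy),(w,h),a=cv2.minAreaRect(P*1000); out.append((cx,cy,w,h,a))
    return sorted(out,key=lambda o:-o[1])
E
python3 - <<'E'
from h import *
d=np.load("w1.npz"); im=d["im"]; hsv=cv2.cvtColor(im,cv2.COLOR_BGR2HSV)
for p in [(328,112),(320,158),(313,200),(307,239)]: print(hsv[p[1],p[0]])
for o in pads(im,d["K"],d["R"],d["t"],(270,75,365,270)): print(np.round(o,1))
s=monitor.sense(); print(s["time"],s["eef_pos"],s["orientation"])
im,K,R,t=cam("wrist"); cv2.imwrite("pics/w2.png",im); np.savez("w2.npz",im=im,K=K,R=R,t=t)
E
```

```text
[ 97  67 155]
[97 76 97]
[98 77 93]
[ 97  80 153]
[500.  -92.   46.4  47.5  82.6]
[ 492.6 -144.    46.3   46.7   81.9]
[ 485.2 -195.5   46.8   47.3   82.2]
[ 478.2 -247.2   47.8   48.5   81.9]
3.1 [0.51112627 0.21999647 0.2093451 ] [1.79996786e+02 8.14720646e-03 8.98914506e+01]
```

View pics/w2.png

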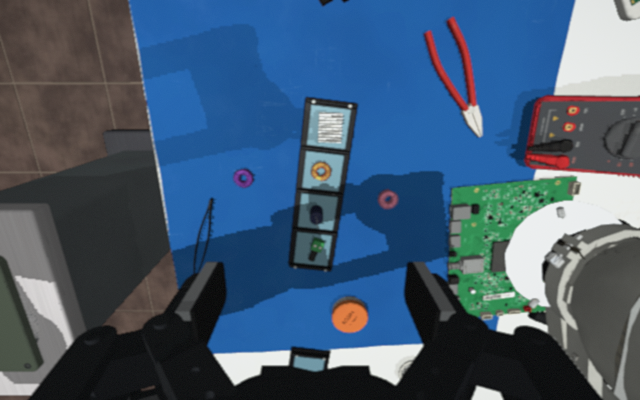

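Full rack runs from (330,100) at +y to (311,268) at -y, with heatsink (330,127), toroid (320,171), capacitor (316,213) and adapter (316,248). A zoom of it comes next.

```bash
python3 - <<'E'
from h import *
d=np.load("w2.npz"); im=d["im"]
for o in pads(im,d["K"],d["R"],d["t"],(285,90,365,275)): print(np.round(o,1))
cv2.imwrite("pics/w2c.png",cv2.resize(im[92:276,270:375],None,fx=3.2,fy=3.2,interpolation=cv2.INTER_NEAREST))
E
```

```text
[526.3 262.9  48.1  47.6  83.2]
[520.  211.4  48.2  47.9  83.2]
[513.8 159.6  48.6  47.8  84. ]
[507.9 107.9  47.5  48.   83. ]
```

View pics/w2c.png

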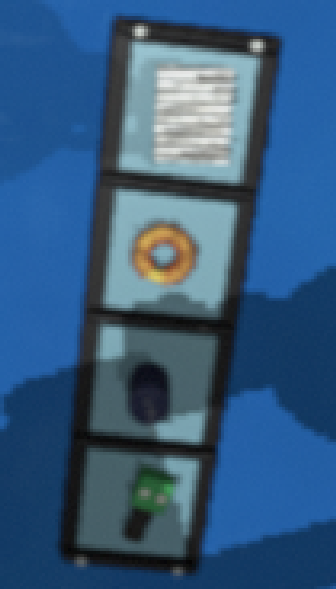

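```bash
cat >> h.py <<'E'
COL=dict(heatsink=((0,0,150),(180,35,255),.023),toroid=((8,90,70),(30,255,255),.0145),adapter=((40,90,30),(85,255,255),.020),cap=((110,40,15),(135,255,120),.035))
def part(name,im,K,R,t,win):
    lo,hi,z=COL[name]; m=cv2.inRange(cv2.cvtColor(im,cv2.COLOR_BGR2HSV),lo,hi); k=np.zeros_like(m); x0,y0,x1,y1=win; k[y0:y1,x0:x1]=255
    m=cv2.morphologyEx(m&k,cv2.MORPH_CLOSE,np.ones((5,5)))
    c=max(cv2.findContours(m,cv2.RETR_EXTERNAL,cv2.CHAIN_APPROX_NONE)[0],key=cv2.contourArea)
    P=np.array([ray(K,R,t,p[0],z)[:2] for p in c],np.float32)*1000
    (cx,cy),(w,h),a=cv2.minAreaRect(P); return np.round((cx,cy,w,h,a),1),cv2.boundingRect(c)
E
python3 - <<'E'
from h import *
d=np.load("w2.npz"); a=[d[k] for k in("im","K","R","t")]
for n,w in(("heatsink",(310,105,350,147)),("toroid",(303,155,342,186)),("adapter",(300,235,335,262)),("cap",(300,195,332,230))): print(n,*part(n,*a,w))
E
```

```text
heatsink [527.6 264.4  32.2  26.2  89.8] (318, 112, 25, 31)
toroid [518.2 213.6  20.5  21.1  89.7] (312, 162, 19, 18)
adapter [513.7 119.1  18.8  15.6  69.6] (310, 237, 15, 16)
cap [512.2 166.3  21.3  11.7  89.8] (311, 206, 11, 18)
```

Call:
servo_tool([
  [[0,0,0],[-34,0.7,30],60],
  [[0,0,0],[-34,0.7,30],60],
  [[0,0,0],[-35,0.8,39],60],
  [[0,0,6.7],[0,0,0],90],
  [[0,0,6.7],[0,0,0],90],
  [[0,0,6.6],[0,0,0],90],
  [[0,0,0],[0,0,0],90],
])

```text
time: 3.85
eef_pos: [0.5131, 0.1167, 0.112]
orientation: [-180.0, 0.0, 69.9]
ft_force: [-0.5, 0.7, 0.1]
grip_width: 0.0549
gripper_force: 0.0
```

```bash
python3 - <<'E'
from h import *
s=monitor.sense(); print(s["eef_pos"],s["orientation"])
im,K,R,t=cam("wrist"); np.savez("w3.npz",im=im,K=K,R=R,t=t)
p=proj(K,R,t,[.5135,.117,.02]).astype(int); print(p)
w=(p[0]-35,p[1]-35,p[0]+35,p[1]+35); print(part("adapter",im,K,R,t,w))
cv2.imwrite("pics/w3.png",cv2.resize(im[p[1]-90:p[1]+90,p[0]-130:p[0]+130],None,fx=2.5,fy=2.5))
E
```

```text
[0.5131099  0.11671296 0.11196442] [-1.79975801e+02  1.30642039e-02  6.98681588e+01]
[315 192]
(array([513.3, 118.3,  16.2,  14.6,  69.8]), (306, 182, 18, 19))
```

View pics/w3.png

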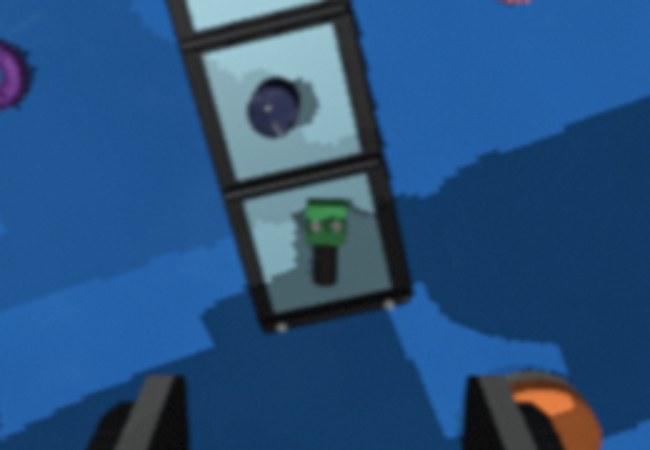

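The block sits square to the gripper, as planned. The upper rib leaves little room, so I'll grip slightly toward the barrel with a narrower opening.

Call:
servo_tool([
  [[0,0,-3],[-3,0,0],180],
  [[0,0,0],[0,0,0],180],
  [[0,0,0],[0,0,20],180],
  [[0,0,0],[0,0,25],180],
  [[0,0,0],[0,0,25],180],
  [[0,0,0],[0,0,0],180],
  [[0,0,0],[0,0,0],180],
  [[0,0,0],[0,0,10],180],
  [[0,0,0],[0,0,10],180],
  [[0,0,0],[0,0,6],180],
  [[0,0,0],[0,0,5],180],
  [[0,0,0],[0,0,0],180],
])

```text
time: 5.1
eef_pos: [0.5114, 0.1144, 0.0103]
orientation: [-179.9, 0.0, 72.9]
ft_force: [0.1, -0.2, 0.3]
grip_width: 0.0251
gripper_force: 0.0
```

Call:
servo_tool([
  [[0,0,0],[0,0,0],255],
  [[0,0,0],[0,0,0],255],
  [[0,0,0],[0,0,0],255],
  [[0,0,0],[0,0,0],255],
  [[0,0,0],[0,0,0],255],
  [[0,0,0],[0,0,-10],255],
  [[0,0,0],[0,0,-30],255],
  [[0,0,0],[0,0,-40],255],
  [[0,0,0],[0,0,-20],255],
  [[0,0,0],[0,0,0],255],
])

```text
time: 6.1
eef_pos: [0.5159, 0.1148, 0.1161]
orientation: [179.5, -0.2, 72.9]
ft_force: [-0.0, 0.3, -0.4]
grip_width: 0.0003
gripper_force: 0.0
```

```bash
python3 - <<'E'
from h import *
im,K,R,t=cam("wrist"); np.savez("w4.npz",im=im,K=K,R=R,t=t)
cv2.imwrite("pics/w4.png",im[150:400,170:470])
print(monitor.sense()["eef_pos"],part("adapter",im,K,R,monitor.sense() and t,(260,250,370,395)))
E
```

```text
Traceback (most recent call last):
  File "h.py", line 33, in part
    c=max(cv2.findContours(m,cv2.RETR_EXTERNAL,cv2.CHAIN_APPROX_NONE)[0],key=cv2.contourArea)
ValueError: max() iterable argument is empty
```

View pics/w4.png

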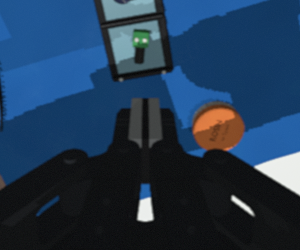

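The gripper closed on nothing and the adapter is still in its bay at image ≈(312,190). I'll check the fingertip projection and the adapter's new position.

```bash
python3 - <<'E'
from h import *
d=np.load("w4.npz"); im,K,R,t=[d[k] for k in("im","K","R","t")]
s=monitor.sense(); print(s["time"],s["eef_pos"],proj(K,R,t,s["eef_pos"]))
print(part("adapter",im,K,R,t,(290,160,340,215)))
for o in pads(im,K,R,t,(265,170,345,235)): print(np.round(o,1))
cv2.imwrite("pics/w4c.png",cv2.resize(im[150:280,250:400],None,fx=4,fy=4))
E
```

```text
6.15 [0.51396731 0.11459581 0.11364044] [311.99139787 241.43068293]
(array([514. , 118.2,  16.5,  14.5,  66. ]), (302, 180, 18, 19))
[507.2 108.4  46.7  47.5  82.8]
```

View pics/w4c.png

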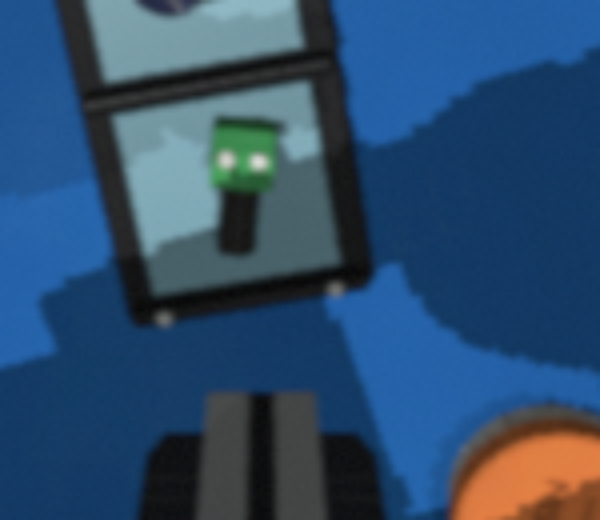

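The closing happened above the part. The visible fingertips appear about 24 mm short of the nominal TCP: the 85 mm opening spans 185 px, which gives a depth of 0.145 m. I'll confirm by gently touching bare mat with the fingers shut.

Call:
servo_tool([
  [[0,0,0],[-8,-27,0],255],
  [[0,0,0],[-8,-27,0],255],
  [[0,0,0],[-8,-27,0],255],
  [[0,0,0],[0,0,30],255],
  [[0,0,0],[0,0,40],255],
  [[0,0,0],[0,0,20],255],
  [[0,0,0],[0,0,10],255],
  [[0,0,0],[0,0,5],255],
  [[0,0,0],[0,0,0],255],
  [[0,0,0],[0,0,0],255],
])

```text
time: 7.15
eef_pos: [0.4287, 0.1154, 0.0069]
orientation: [179.9, -0.0, 72.9]
ft_force: [0.1, 0.7, 0.0]
grip_width: -0.0002
gripper_force: 0.0
```

```bash
python3 - <<'E'
from h import *
s=monitor.sense(); im,K,R,t=cam("wrist"); np.savez("w5.npz",im=im,K=K,R=R,t=t)
print(s["eef_pos"],s["ft_force"],proj(K,R,t,s["eef_pos"]),K)
im2,K2,R2,t2=cam("side"); p=proj(K2,R2,t2,s["eef_pos"]); print(p)
a=cv2.resize(im[150:350,215:415],(500,500)); x,y=p.astype(int); b=cv2.resize(im2[y-45:y+15,x-30:x+30],(300,300))
b=cv2.copyMakeBorder(b,0,200,0,0,cv2.BORDER_CONSTANT); cv2.imwrite("pics/w5.png",np.hstack([a,b]))
E
```

```text
[0.42874434 0.11543544 0.00694772] [0.11806081 0.70697964 0.02998624] [315.08926728 242.20293079] [[315.76758021   0.         314.89978791]
 [  0.         315.76758021 198.52720318]
 [  0.           0.           1.        ]]
[285.69779627 189.4867308 ]
```

View pics/w5.png

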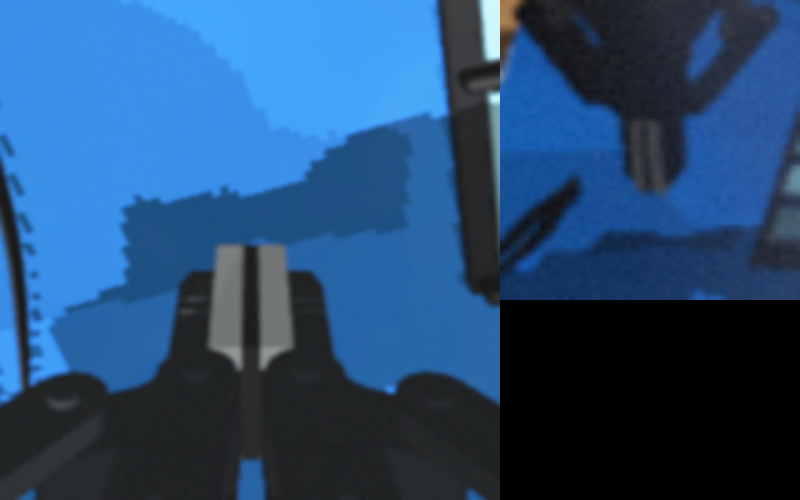

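The side view confirms it: the tips show at row ~182 and the TCP projects to row 189.5, so the tips are about 20 mm above the nominal TCP. I'll probe downward gently.

Call:
servo_tool([
  [[0,0,0],[0,0,6],255],
  [[0,0,0],[0,0,5],255],
  [[0,0,0],[0,0,4],255],
  [[0,0,0],[0,0,3],255],
  [[0,0,0],[0,0,2],255],
  [[0,0,0],[0,0,0],255],
])

```text
time: 7.85
eef_pos: [0.4273, 0.1153, -0.0142]
orientation: [-180.0, 0.0, 72.9]
ft_force: [-0.7, 0.3, 0.6]
grip_width: -0.0004
gripper_force: 0.0
```

Call:
servo_tool([
  [[0,0,0],[0,0,1],255],
  [[0,0,0],[0,0,1],255],
  [[0,0,0],[0,0,1],255],
  [[0,0,0],[0,0,0],255],
])

```text
time: 8.25
eef_pos: [0.4276, 0.1154, -0.0169]
orientation: [-180.0, 0.0, 72.9]
ft_force: [0.1, 0.4, -0.2]
grip_width: 0.0001
gripper_force: 0.0
```

Call:
servo_tool([
  [[0,0,0],[0,0,1],255],
  [[0,0,0],[0,0,1],255],
  [[0,0,0],[0,0,0],255],
])

```text
time: 8.55
eef_pos: [0.4276, 0.1154, -0.019]
orientation: [-180.0, 0.0, 72.9]
ft_force: [0.0, 1.4, 0.5]
grip_width: -0.0
gripper_force: 0.0
```

Call:
servo_tool([
  [[0,0,0],[0,0,1],255],
  [[0,0,0],[0,0,1],255],
  [[0,0,0],[0,0,0],255],
])

```text
time: 8.85
eef_pos: [0.4275, 0.1154, -0.021]
orientation: [-180.0, 0.0, 72.9]
ft_force: [0.1, 0.1, 0.3]
grip_width: 0.0002
gripper_force: 0.0
```

Call:
servo_tool([
  [[0,0,0],[0,0,1],255],
  [[0,0,0],[0,0,0],255],
])

```text
time: 9.05
eef_pos: [0.4278, 0.1154, -0.0218]
orientation: [180.0, -0.0, 72.9]
ft_force: [0.9, 0.7, 0.3]
grip_width: 0.0001
gripper_force: 0.0
```

Call:
servo_tool([
  [[0,0,0],[0,0,1],255],
  [[0,0,0],[0,0,0],255],
])

```text
time: 9.25
eef_pos: [0.4279, 0.1154, -0.0219]
orientation: [-180.0, 0.0, 72.9]
ft_force: [-3.8, -0.4, 10.9]
grip_width: 0.0003
gripper_force: 5.2
```

Contact is at nominal TCP z = -0.022, so the true tip sits 22 mm behind the stated TCP. I'll go back to the adapter with that correction.

Call:
servo_tool([
  [[0,0,0],[0,0,-10],180],
  [[0,0,0],[0,0,-40],180],
  [[0,0,0],[0,0,-20],180],
  [[0,0,0],[8.5,27,0],180],
  [[0,0,0],[8.5,27,0],180],
  [[0,0,0],[8,27,0],180],
  [[0,0,0],[0,0,0],180],
  [[0,0,0],[0,0,0],180],
  [[0,0,0],[0,0,0],180],
])

```text
time: 10.15
eef_pos: [0.5109, 0.1154, 0.0467]
orientation: [-179.9, 0.0, 72.9]
ft_force: [0.7, -0.6, -0.6]
grip_width: 0.0252
gripper_force: 0.0
```

```bash
python3 - <<'E'
from h import *
print(delta([.5129,.1153,-.012]), monitor.sense()["grip_width"])
im,K,R,t=cam("wrist"); p=proj(K,R,t,[.5135,.117,.02]).astype(int)
print(part("adapter",im,K,R,t,(p[0]-30,p[1]-30,p[0]+30,p[1]+30)))
E
```

```text
[ 0.5  2.  58.7] 0.025245320863891287
(array([513.7, 119.1,  17.4,  14.3,  67.1]), (307, 205, 23, 26))
```

Call:
servo_tool([
  [[0,0,0],[0.5,2,15],180],
  [[0,0,0],[0,0,15],180],
  [[0,0,0],[0,0,10],180],
  [[0,0,0],[0,0,8],180],
  [[0,0,0],[0,0,6],180],
  [[0,0,0],[0,0,4],180],
  [[0,0,0],[0,0,0],180],
  [[0,0,0],[0,0,0],180],
])

```text
time: 11.0
eef_pos: [0.5149, 0.1153, -0.0106]
orientation: [180.0, -0.0, 72.9]
ft_force: [-0.2, 0.6, -0.1]
grip_width: 0.025
gripper_force: 0.0
```

Call:
servo_tool([
  [[0,0,0],[0,0,0],255],
  [[0,0,0],[0,0,0],255],
  [[0,0,0],[0,0,0],255],
  [[0,0,0],[0,0,0],255],
  [[0,0,0],[0,0,0],255],
])

```text
time: 11.5
eef_pos: [0.5153, 0.1154, -0.0101]
orientation: [179.9, -0.0, 72.9]
ft_force: [-0.2, -0.4, 5.0]
grip_width: 0.0117
gripper_force: 59.2
```

Call:
servo_tool([
  [[0,0,0],[0,0,-5],255],
  [[0,0,0],[0,0,-20],255],
  [[0,0,0],[0,0,-35],255],
  [[0,0,0],[0,0,-40],255],
  [[0,0,0],[0,0,-20],255],
  [[0,0,0],[0,0,0],255],
])

```text
time: 12.1
eef_pos: [0.5174, 0.1155, 0.1129]
orientation: [179.6, -0.2, 72.9]
ft_force: [0.1, -0.1, 0.3]
grip_width: 0.0118
gripper_force: 58.6
```

```bash
python3 - <<'E'
from h import *
s=monitor.sense(); im,K,R,t=cam("wrist"); print(s["eef_pos"],s["grip_width"])
im2,K2,R2,t2=cam("side"); p=proj(K2,R2,t2,s["eef_pos"]); x,y=p.astype(int)
a=cv2.resize(im[150:350,215:415],(500,500)); b=cv2.resize(im2[y-45:y+15,x-30:x+30],(300,300))
b=cv2.copyMakeBorder(b,0,200,0,0,cv2.BORDER_CONSTANT); cv2.imwrite("pics/w6.png",np.hstack([a,b]))
E
```

```text
[0.51736685 0.11551713 0.11290131] 0.011761888455935203
```

View pics/w6.png

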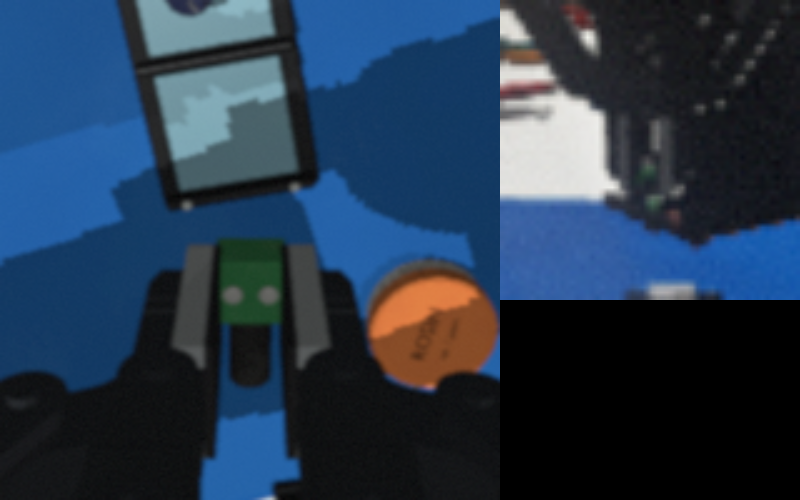

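The adapter is held squarely by its block, with the block between the pads at ≈(315,262) and the barrel toward the robot's right. Carrying it to the leftmost empty bay.

Call:
servo_tool([
  [[0,0,-4.6],[0,0,0],255],
  [[0,0,-4.5],[0,0,0],255],
  [[0,0,0],[-25,1.5,0],255],
  [[0,0,0],[-38,2.3,0],255],
  [[0,0,0],[-38,2.3,0],255],
  [[0,0,0],[-38,2.3,0],255],
  [[0,0,0],[-38,2.3,10],255],
  [[0,0,0],[-24,1.4,20],255],
  [[0,0,0],[0,0,30],255],
  [[0,0,0],[0,0,20],255],
  [[0,0,0],[0,0,0],255],
  [[0,0,0],[0,0,0],255],
  [[0,0,0],[0,0,0],255],
])

```text
time: 13.5
eef_pos: [0.499, -0.0854, 0.0296]
orientation: [180.0, 0.0, 82.0]
ft_force: [-0.4, 0.6, 0.1]
grip_width: 0.0113
gripper_force: 58.6
```

```bash
python3 - <<'E'
from h import *
s=monitor.sense(); im,K,R,t=cam("wrist"); print(s["eef_pos"],delta([.5009,-.0855,-.0095],82))
for n,w in (("pads",(200,0,450,230)),):
    for o in pads(im,K,R,t,w): print(np.round(o,1))
E
```

```text
[ 0.49900042 -0.0853671   0.02964688] (array([ 0.2,  1.4, 39.6]), array([0.11, 0.02, 0.02]))
[501.5 -78.5  16.5  45.1  81.9]
```

Call:
servo_tool([
  [[0,0,0],[0,1.4,15],255],
  [[0,0,0],[0,0,10],255],
  [[0,0,0],[0,0,6],255],
  [[0,0,0],[0,0,4],255],
  [[0,0,0],[0,0,3],255],
  [[0,0,0],[0,0,1],255],
  [[0,0,0],[0,0,0],255],
  [[0,0,0],[0,0,0],255],
])

```text
time: 14.35
eef_pos: [0.5001, -0.0857, -0.0095]
orientation: [180.0, 0.0, 82.0]
ft_force: [-0.5, 0.1, 0.2]
grip_width: 0.0119
gripper_force: 58.6
```

Call:
servo_tool([
  [[0,0,0],[0,0,0],165],
  [[0,0,0],[0,0,0],165],
  [[0,0,0],[0,0,0],165],
  [[0,0,0],[0,0,0],165],
  [[0,0,0],[0,0,-10],165],
  [[0,0,0],[0,0,-30],150],
  [[0,0,0],[0,0,-40],140],
  [[0,0,0],[0,0,-40],140],
  [[0,0,0],[33,-3,0],140],
  [[0,0,0],[42,-3.6,0],140],
  [[0,0,0],[42,-3.6,0],140],
  [[0,0,0],[42,-3.6,0],140],
  [[0,0,0],[42,-3.6,0],140],
  [[0,0,0],[43,-3.6,0],140],
  [[0,0,0],[0,0,0],140],
  [[0,0,0],[0,0,0],140],
])

```text
time: 15.95
eef_pos: [0.513, 0.1598, 0.1107]
orientation: [180.0, 0.0, 82.1]
ft_force: [-0.7, -0.0, 0.1]
grip_width: 0.0383
gripper_force: 0.0
```

```bash
python3 - <<'E'
from h import *
s=monitor.sense(); im,K,R,t=cam("wrist"); np.savez("w7.npz",im=im,K=K,R=R,t=t); print(s["eef_pos"],s["orientation"],s["grip_width"])
d=np.load("w2.npz"); 
p=proj(K,R,t,[.512,.162,.03]).astype(int); print(p)
cv2.imwrite("pics/w7.png",cv2.resize(im[p[1]-75:p[1]+75,p[0]-100:p[0]+100],None,fx=3.5,fy=3.5))
E
```

```text
[0.51299364 0.1598033  0.11071877] [1.79967420e+02 2.00754269e-02 8.21404685e+01] 0.038323093657742446
[313 194]
```

View pics/w7.png

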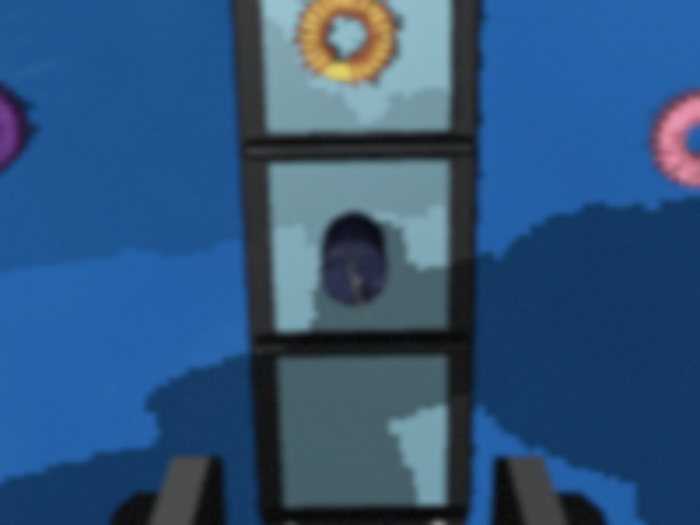

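Capacitor top face centre is at image ≈(314,197) and its base's +y edge at ≈(314,179.6). The toroid is the yellow one, at (312,129).

```bash
python3 - <<'E'
from h import *
d=np.load("w7.npz"); im,K,R,t=[d[k] for k in("im","K","R","t")]
for uv,z in(((314.1,197),.035),((313.9,179.6),.009),((314.1,206.4),.035)): print(ray(K,R,t,uv,z)*1000)
m=cv2.inRange(cv2.cvtColor(im,cv2.COLOR_BGR2HSV),(112,30,10),(145,255,110)); k=np.zeros_like(m);k[172:215,298:330]=255
c=max(cv2.findContours(m&k,cv2.RETR_EXTERNAL,cv2.CHAIN_APPROX_NONE)[0],key=cv2.contourArea); print(cv2.boundingRect(c))
print(part("toroid",im,K,R,t,(290,105,335,150)))
E
```

```text
[512.53775935 161.6855403   35.        ]
[513.33555557 168.84054382   9.        ]
[511.41631037 153.65481127  35.        ]
(306, 181, 17, 24)
(array([517.6, 213.3,  20. ,  22. ,  82.1]), (298, 116, 28, 26))
```

Call:
servo_tool([
  [[0,0,0],[3,-0.6,20],140],
  [[0,0,0],[0,0,30],140],
  [[0,0,0],[0,0,30],140],
  [[0,0,0],[0,0,20],140],
  [[0,0,0],[0,0,12],140],
  [[0,0,0],[0,0,6],140],
  [[0,0,0],[0,0,0],140],
  [[0,0,0],[0,0,0],140],
  [[0,0,0],[0,0,0],255],
  [[0,0,0],[0,0,0],255],
  [[0,0,0],[0,0,0],255],
  [[0,0,0],[0,0,0],255],
  [[0,0,0],[0,0,0],255],
  [[0,0,0],[0,0,0],255],
])

```text
time: 17.4
eef_pos: [0.5142, 0.1622, -0.0065]
orientation: [179.9, -0.0, 82.0]
ft_force: [-0.6, -0.3, 6.1]
grip_width: 0.0135
gripper_force: 58.6
```

Call:
servo_tool([
  [[0,0,0],[0,0,-5],255],
  [[0,0,0],[0,0,-20],255],
  [[0,0,0],[0,0,-35],255],
  [[0,0,0],[0,0,-35],255],
  [[0,0,0],[-20,1.4,-5],255],
  [[0,0,0],[-37,2.6,0],255],
  [[0,0,0],[-38,2.6,0],255],
  [[0,0,0],[-38,2.6,0],255],
  [[0,0,0],[-38,2.6,0],255],
  [[0,0,0],[-38,2.6,0],255],
  [[0,0,0],[-38,2.6,0],255],
  [[0,0,0],[-38,2.6,0],255],
  [[0,0,0],[-20,1.6,0],255],
  [[0,0,0],[0,0,25],255],
  [[0,0,0],[0,0,25],255],
  [[0,0,0],[0,0,10],255],
  [[0,0,0],[0,0,0],255],
  [[0,0,0],[0,0,0],255],
])

```text
time: 19.2
eef_pos: [0.4918, -0.1429, 0.0327]
orientation: [180.0, 0.0, 82.0]
ft_force: [0.5, -0.8, -0.3]
grip_width: 0.0139
gripper_force: 58.6
```

```bash
python3 - <<'E'
from h import *
s=monitor.sense(); im,K,R,t=cam("wrist"); print(s["eef_pos"],delta([.4928,-.1429,-.006],82))
cv2.imwrite("pics/w8.png",im[60:400,150:490])
E
```

```text
[ 0.49182334 -0.14292338  0.03268339] (array([ 0.3,  0.3, 39.2]), array([0.11, 0.04, 0.01]))
```

View pics/w8.png

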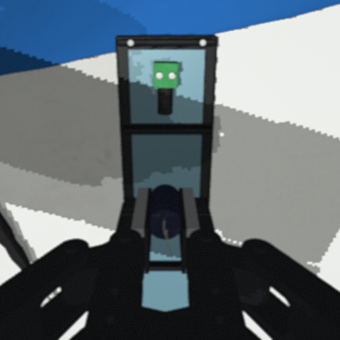

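The adapter stands centred in its bay at ≈(315,148), and the capacitor is held upright over bay 2. Setting it down, then on to the toroid.

Call:
servo_tool([
  [[0,0,0],[0,0.3,15],255],
  [[0,0,0],[0,0,10],255],
  [[0,0,0],[0,0,6],255],
  [[0,0,0],[0,0,4],255],
  [[0,0,0],[0,0,3],255],
  [[0,0,0],[0,0,1],255],
  [[0,0,0],[0,0,0],255],
  [[0,0,0],[0,0,0],255],
])

```text
time: 20.05
eef_pos: [0.4918, -0.1431, -0.0064]
orientation: [180.0, 0.0, 82.0]
ft_force: [-1.0, 0.4, 2.2]
grip_width: 0.0135
gripper_force: 58.8
```

Call:
servo_tool([
  [[0,0,0],[0,0,0],225],
  [[0,0,0],[0,0,0],200],
  [[0,0,0],[0,0,0],160],
  [[0,0,0],[0,0,0],140],
  [[0,0,0],[0,0,0],140],
  [[0,0,0],[0,0,-10],140],
  [[0,0,0],[0,0,-30],140],
  [[0,0,0],[0,0,-40],130],
  [[0,0,0],[0,0,-40],130],
  [[0,0,0],[0,0,0],130],
])

```text
time: 21.05
eef_pos: [0.4969, -0.1454, 0.1205]
orientation: [179.2, 0.3, 82.0]
ft_force: [0.6, -0.4, 1.0]
grip_width: 0.0416
gripper_force: 0.0
```

Call:
servo_tool([
  [[0,0,0],[26,-1.7,0],130],
  [[0,0,0],[41,-2.9,0],130],
  [[0,0,0],[41,-2.9,0],130],
  [[0,0,0],[41,-2.9,0],130],
  [[0,0,0],[42,-2.9,0],130],
  [[0,0,0],[42,-2.9,0],130],
  [[0,0,0],[42,-2.9,0],130],
  [[0,0,0],[42,-2.9,0],130],
  [[0,0,0],[41,-2.9,0],130],
  [[0,0,0],[0,0,20],130],
  [[0,0,0],[0,0,30],130],
  [[0,0,0],[0,0,20],130],
  [[0,0,0],[0,0,0],130],
  [[0,0,0],[0,0,0],130],
])

```text
time: 22.45
eef_pos: [0.5166, 0.2148, 0.043]
orientation: [-179.9, 0.0, 82.0]
ft_force: [-0.1, 0.2, 0.4]
grip_width: 0.042
gripper_force: 0.0
```

```bash
python3 - <<'E'
from h import *
s=monitor.sense(); im,K,R,t=cam("wrist"); p=proj(K,R,t,[.5177,.2133,.0145]).astype(int)
print(s["eef_pos"],s["grip_width"],delta([.5179,.2148,-.012],82))
print(part("toroid",im,K,R,t,(p[0]-35,p[1]-35,p[0]+35,p[1]+35)))
E
```

```text
[0.51664145 0.21482026 0.04302693] 0.04201296723817401 (array([-0.2,  0.2, 56.1]), array([ 0.07, -0.03, -0.02]))
(array([517.6, 213.1,  22.7,  22.7,  81. ]), (300, 209, 35, 32))
```

Call:
servo_tool([
  [[0,0,0],[0,0,15],130],
  [[0,0,0],[0,0,15],130],
  [[0,0,0],[0,0,12],130],
  [[0,0,0],[0,0,8],130],
  [[0,0,0],[0,0,4],130],
  [[0,0,0],[0,0,1.5],130],
  [[0,0,0],[0,0,0],130],
  [[0,0,0],[0,0,0],130],
])

```text
time: 23.3
eef_pos: [0.5175, 0.2151, -0.0118]
orientation: [179.9, -0.0, 82.0]
ft_force: [-0.2, -0.2, 0.4]
grip_width: 0.0419
gripper_force: 0.0
```

Call:
servo_tool([
  [[0,0,0],[0,0,0],255],
  [[0,0,0],[0,0,0],255],
  [[0,0,0],[0,0,0],255],
  [[0,0,0],[0,0,0],255],
  [[0,0,0],[0,0,0],255],
  [[0,0,0],[0,0,0],255],
])

```text
time: 23.9
eef_pos: [0.5175, 0.2151, -0.0115]
orientation: [179.9, -0.0, 82.0]
ft_force: [-1.2, 0.0, 6.5]
grip_width: 0.0174
gripper_force: 58.8
```

Call:
servo_tool([
  [[0,0,0],[0,0,-5],255],
  [[0,0,0],[0,0,-20],255],
  [[0,0,0],[0,0,-40],255],
  [[0,0,0],[0,0,-40],255],
  [[0,0,0],[25,0,0],255],
  [[0,0,0],[-25,0,0],255],
])

```text
time: 24.5
eef_pos: [0.5194, 0.2191, 0.0954]
orientation: [179.6, -0.3, 82.2]
ft_force: [0.0, -0.8, -1.4]
grip_width: 0.017
gripper_force: 58.7
```

Call:
servo_tool([
  [[0,0,0],[-25,1.6,0],255],
  [[0,0,0],[-41,2.5,0],255],
  [[0,0,0],[-41,2.5,0],255],
  [[0,0,0],[-41,2.5,0],255],
  [[0,0,0],[-41,2.5,0],255],
  [[0,0,0],[-41,2.5,0],255],
  [[0,0,0],[-41,2.5,0],255],
  [[0,0,0],[-41,2.5,0],255],
  [[0,0,0],[-41,2.5,0],255],
  [[0,0,0],[-41,2.5,0],255],
  [[0,0,0],[-15,1.1,0],255],
  [[0,0,0],[0,0,25],255],
  [[0,0,0],[0,0,30],255],
  [[0,0,0],[0,0,15],255],
  [[0,0,0],[0,0,0],255],
  [[0,0,0],[0,0,0],255],
])

```text
time: 26.1
eef_pos: [0.4848, -0.193, 0.0226]
orientation: [-180.0, -0.0, 82.0]
ft_force: [0.5, -0.1, -0.9]
grip_width: 0.0173
gripper_force: 58.7
```

```bash
python3 - <<'E'
from h import *
s=monitor.sense(); im,K,R,t=cam("wrist"); print(s["eef_pos"],delta([.4855,-.1935,-.011],82))
cv2.imwrite("pics/w9.png",im[60:400,150:490])
E
```

```text
[ 0.48484022 -0.19299777  0.0226167 ] (array([ 0. , -0.2, 34.5]), array([0.07, 0.02, 0.01]))
```

View pics/w9.png

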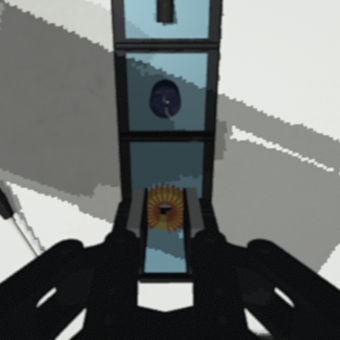

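The capacitor stands upright and centred in bay 2. The toroid is held level over bay 3. Setting it down, then the heatsink.

Call:
servo_tool([
  [[0,0,0],[0,0,12],255],
  [[0,0,0],[0,0,9],255],
  [[0,0,0],[0,0,6],255],
  [[0,0,0],[0,0,4],255],
  [[0,0,0],[0,0,2],255],
  [[0,0,0],[0,0,1],255],
  [[0,0,0],[0,0,0],255],
  [[0,0,0],[0,0,0],255],
])

```text
time: 26.95
eef_pos: [0.4852, -0.1938, -0.0111]
orientation: [180.0, 0.0, 82.0]
ft_force: [-0.4, -0.4, 0.1]
grip_width: 0.0174
gripper_force: 58.7
```

Call:
servo_tool([
  [[0,0,0],[0,0,0],215],
  [[0,0,0],[0,0,0],190],
  [[0,0,0],[0,0,0],150],
  [[0,0,0],[0,0,0],130],
  [[0,0,0],[0,0,0],130],
  [[0,0,0],[0,0,-10],120],
  [[0,0,0],[0,0,-30],110],
  [[0,0,0],[0,0,-40],110],
  [[0,0,0],[0,0,-40],110],
  [[0,0,0],[0,0,0],110],
])

```text
time: 27.95
eef_pos: [0.4898, -0.1965, 0.1162]
orientation: [179.2, 0.3, 82.0]
ft_force: [0.8, 0.5, 0.7]
grip_width: 0.0485
gripper_force: 0.0
```

Call:
servo_tool([
  [[0,0,0],[25,-1,0],110],
  [[0,0,0],[42,-2,0],110],
  [[0,0,0],[42,-2,0],110],
  [[0,0,0],[42,-2,0],110],
  [[0,0,0],[42,-2,0],110],
  [[0,0,0],[42,-2,0],110],
  [[0,0,0],[42,-2,0],110],
  [[0,0,0],[42,-2,0],110],
  [[0,0,0],[42,-2,0],110],
  [[0,0,0],[42,-2,0],110],
  [[0,0,0],[42,-2,0],110],
  [[0,0,0],[16.5,-1,0],110],
  [[0,0,0],[0,0,20],110],
  [[0,0,0],[0,0,25],110],
  [[0,0,0],[0,0,0],110],
  [[0,0,0],[0,0,0],110],
])

```text
time: 29.55
eef_pos: [0.5267, 0.2658, 0.0631]
orientation: [-179.9, 0.1, 82.0]
ft_force: [0.5, -0.5, 0.3]
grip_width: 0.0486
gripper_force: 0.0
```

```bash
python3 - <<'E'
from h import *
s=monitor.sense(); im,K,R,t=cam("wrist"); p=proj(K,R,t,[.5276,.2644,.023]).astype(int)
print(p,s["eef_pos"],s["grip_width"],delta([.528,.2664,-.011],87))
print(part("heatsink",im,K,R,t,(p[0]-45,p[1]-45,p[0]+45,p[1]+40)))
cv2.imwrite("pics/w10.png",cv2.resize(im[p[1]-90:p[1]+90,p[0]-110:p[0]+110],None,fx=3,fy=3))
E
```

```text
[316 217] [0.52673155 0.26576521 0.06314772] 0.04860168903051103 (array([ 0.3,  0.1, 75.3]), array([ 0.03, -0.  , -5.05]))
(array([527.7, 265.7,  36.3,  26.6,  87.4]), (296, 190, 42, 51))
```

View pics/w10.png

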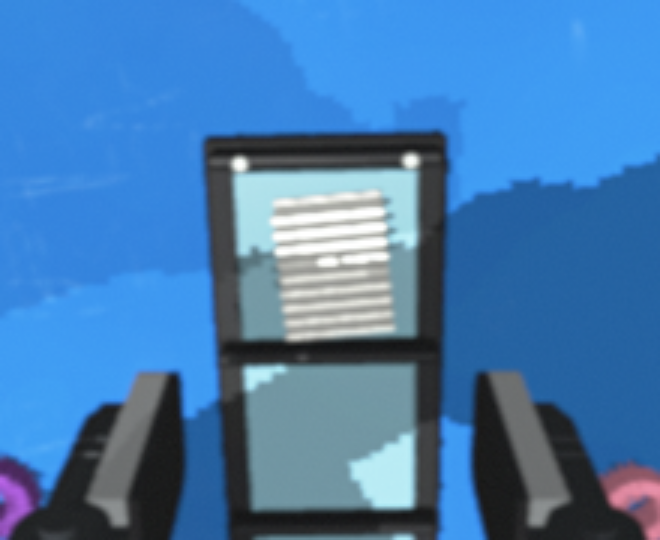

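The heatsink is turned about 5° from the gripper. I'll turn to yaw 87.4 and grasp.

Call:
servo_tool([
  [[0,0,-5.4],[0,0,0],110],
  [[0,0,0],[0,1,20],110],
  [[0,0,0],[0,0,20],110],
  [[0,0,0],[0,0,15],110],
  [[0,0,0],[0,0,10],110],
  [[0,0,0],[0,0,6],110],
  [[0,0,0],[0,0,3],110],
  [[0,0,0],[0,0,0],110],
  [[0,0,0],[0,0,0],110],
])

```text
time: 30.5
eef_pos: [0.5291, 0.2667, -0.0097]
orientation: [179.9, -0.0, 87.4]
ft_force: [-0.0, -0.9, 0.1]
grip_width: 0.0489
gripper_force: 0.0
```

Call:
servo_tool([
  [[0,0,0],[0,0,0],255],
  [[0,0,0],[0,0,0],255],
  [[0,0,0],[0,0,0],255],
  [[0,0,0],[0,0,0],255],
  [[0,0,0],[0,0,0],255],
  [[0,0,0],[0,0,0],255],
])

```text
time: 31.1
eef_pos: [0.5293, 0.2668, -0.0094]
orientation: [179.9, -0.0, 87.4]
ft_force: [0.2, -0.2, 5.5]
grip_width: 0.0245
gripper_force: 61.7
```

Call:
servo_tool([
  [[0,0,0],[0,0,-5],255],
  [[0,0,0],[0,0,-20],255],
  [[0,0,0],[0,0,-40],255],
  [[0,0,0],[0,0,-40],255],
  [[0,0,5.4],[0,0,0],255],
  [[0,0,0],[-21,1,0],255],
  [[0,0,0],[-41,1.7,0],255],
  [[0,0,0],[-41,1.7,0],255],
  [[0,0,0],[-41,1.7,0],255],
  [[0,0,0],[-41,1.7,0],255],
  [[0,0,0],[-41,1.7,0],255],
  [[0,0,0],[-41,1.7,0],255],
  [[0,0,0],[-41,1.7,0],255],
  [[0,0,0],[-41,1.7,0],255],
  [[0,0,0],[-41,1.6,0],255],
  [[0,0,0],[-41,1.6,0],255],
  [[0,0,0],[-41,1.6,0],255],
  [[0,0,0],[-41,1.6,0],255],
  [[0,0,0],[0,0,25],255],
  [[0,0,0],[0,0,0],255],
])

```text
time: 33.1
eef_pos: [0.4745, -0.2437, 0.0665]
orientation: [-179.6, -0.2, 81.8]
ft_force: [-1.1, 0.9, -0.8]
grip_width: 0.024
gripper_force: 61.0
```

```bash
python3 - <<'E'
from h import *
s=monitor.sense(); print(s["eef_pos"],s["grip_width"],delta([.4786,-.2444,-.009],82))
E
```

```text
[ 0.47445377 -0.24367637  0.06645103] 0.024021780793568544 (array([-0.4,  4.7, 75.4]), array([-0.39, -0.22, -0.17]))
```

Still settling, so I'll descend part of the way and recheck.

Call:
servo_tool([
  [[0,0,0],[0,0,20],255],
  [[0,0,0],[0,0,20],255],
  [[0,0,0],[0,0,0],255],
  [[0,0,0],[0,0,0],255],
  [[0,0,0],[0,0,0],255],
])

```text
time: 33.6
eef_pos: [0.4786, -0.2445, 0.0309]
orientation: [179.9, 0.0, 82.0]
ft_force: [-0.0, -0.6, -0.0]
grip_width: 0.0243
gripper_force: 61.0
```

```bash
python3 - <<'E'
from h import *
s=monitor.sense(); im,K,R,t=cam("wrist"); print(s["eef_pos"],s["grip_width"],delta([.4786,-.2444,-.009],82))
cv2.imwrite("pics/w11.png",im[60:400,150:490])
E
```

```text
[ 0.47856985 -0.24446781  0.0309294 ] 0.024278575560668435 (array([ 0.3, -0.2, 40.1]), array([0.12, 0.06, 0.02]))
```

View pics/w11.png

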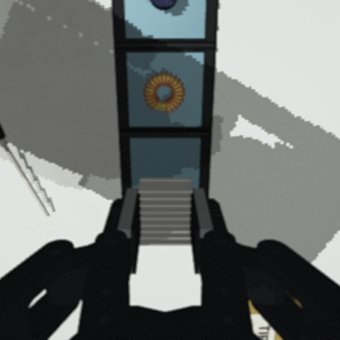

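The toroid is centred in bay 3 at ≈(315,153), and the heatsink is held level over bay 4. Setting it down, then rising clear.

Call:
servo_tool([
  [[0,0,0],[0,0,14],255],
  [[0,0,0],[0,0,10],255],
  [[0,0,0],[0,0,7],255],
  [[0,0,0],[0,0,4],255],
  [[0,0,0],[0,0,3],255],
  [[0,0,0],[0,0,1.5],255],
  [[0,0,0],[0,0,0],255],
  [[0,0,0],[0,0,0],255],
])

```text
time: 34.45
eef_pos: [0.4775, -0.2444, -0.0094]
orientation: [-180.0, -0.0, 82.0]
ft_force: [-1.9, 1.3, 5.5]
grip_width: 0.0239
gripper_force: 61.6
```

Call:
servo_tool([
  [[0,0,0],[0,0,0],190],
  [[0,0,0],[0,0,0],160],
  [[0,0,0],[0,0,0],120],
  [[0,0,0],[0,0,0],110],
  [[0,0,0],[0,0,0],110],
  [[0,0,0],[0,0,-10],110],
  [[0,0,0],[0,0,-30],110],
  [[0,0,0],[0,0,-40],110],
  [[0,0,0],[0,0,-45],110],
  [[0,0,0],[0,0,-45],110],
  [[0,0,0],[35,0,-30],110],
  [[0,0,0],[35,0,0],110],
  [[0,0,0],[35,0,0],110],
  [[0,0,0],[0,0,0],110],
  [[0,0,0],[0,0,0],110],
  [[0,0,0],[0,0,0],110],
])

```text
time: 36.05
eef_pos: [0.4923, -0.1412, 0.1904]
orientation: [180.0, 0.0, 82.0]
ft_force: [0.0, -0.6, 0.8]
grip_width: 0.0486
gripper_force: 0.0
```

```bash
python3 - <<'E'
from h import *
im,K,R,t=cam("wrist"); np.savez("wf.npz",im=im,K=K,R=R,t=t)
c=proj(K,R,t,[.489,-.17,.01]).astype(int); print(c)
for n,X in(("adapter",(500,-84)),("cap",(492.6,-144)),("toroid",(485.2,-195.5)),("heatsink",(478.2,-247.2))):
    p=proj(K,R,t,[X[0]/1000,X[1]/1000,.02]).astype(int)
    try: print(n,X,part(n,im,K,R,t,(p[0]-17,p[1]-17,p[0]+17,p[1]+17)))
    except Exception as e: print(n,e)
cv2.imwrite("pics/wf.png",cv2.resize(im[c[1]-110:c[1]+110,c[0]-80:c[0]+80],None,fx=2.7,fy=2.7))
E
```

```text
[315 192]
adapter (500, -84) (array([500.5, -84.3,  14. ,  14.5,  81.9]), (308, 109, 15, 15))
cap (492.6, -144) (array([ 492. , -140.9,   18.3,   11.6,   81.9]), (309, 165, 12, 18))
toroid (485.2, -195.5) (array([ 484.8, -195.1,   21.4,   21. ,   81.9]), (306, 206, 19, 18))
heatsink (478.2, -247.2) (array([ 476.8, -247.1,   27.1,   25.3,   81.9]), (304, 248, 22, 21))
```

View pics/wf.png

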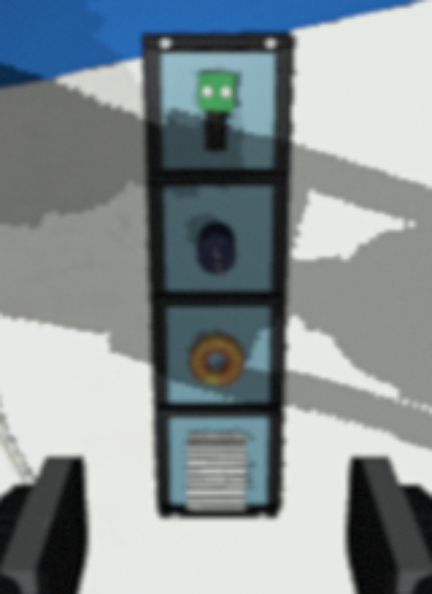

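All four parts stand centred, in the order adapter, capacitor, toroid, heatsink. The heatsink's measuring window clipped it, so I'll measure it once more in full before handing in.

```bash
python3 - <<'E'
from h import *
from station import workorder
d=np.load("wf.npz"); im,K,R,t=[d[k] for k in("im","K","R","t")]
COL["heatsink"]=((0,0,110),(180,45,255),.023)
r=part("heatsink",im,K,R,t,(300,244,332,285)); print(r)
e=r[0][:2]-[478.2,-247.2]
if np.abs(e).max()<4.5: print(workorder.job_done())
E
```

```text
(array([ 476.8, -255.9,   55. ,   38.2,   81.9]), (300, 244, 32, 41))
```

```bash
python3 - <<'E'
from h import *
d=np.load("wf.npz"); im,K,R,t=[d[k] for k in("im","K","R","t")]
for v in (241.3,270.9): print(ray(K,R,t,(315,v),.023)*1000)
print(im[234:280,315].tolist()[::1])
E
```

```text
[ 480.56437796 -225.08277032   23.        ]
[ 474.95165381 -264.63772268   23.        ]
[[32, 32, 32], [57, 54, 48], [104, 96, 73], [150, 138, 103], [168, 155, 115], [166, 154, 114], [161, 148, 110], [138, 128, 98], [122, 121, 112], [129, 133, 133], [115, 118, 118], [97, 99, 99], [105, 107, 106], [132, 135, 133], [145, 148, 146], [141, 143, 141], [153, 155, 153], [141, 144, 143], [144, 146, 144], [168, 169, 167], [145, 147, 145], [155, 158, 155], [191, 191, 187], [158, 159, 157], [148, 151, 148], [166, 169, 167], [152, 155, 152], [150, 152, 150], [134, 137, 135], [150, 153, 151], [186, 187, 184], [147, 148, 147], [130, 133, 131], [161, 163, 162], [143, 145, 144], [128, 130, 129], [111, 114, 112], [65, 66, 66], [41, 42, 40], [104, 106, 104], [183, 188, 184], [228, 230, 228], [232, 235, 232], [231, 233, 230], [229, 233, 230], [229, 233, 230]]
```

Both edges put the heatsink centre at y ≈ -248 mm against the bay centre at -247 mm, which is well centred. Handing in.

```bash
python3 -c "
from station import workorder
print(workorder.job_done())"
```

```text
the job is handed in; nothing more can be done
None
```

The job is handed in at about 36 s of the 104 s allowed: all four parts are in the empty rack in reverse order (left to right: adapter, capacitor, toroid, heatsink), same way up; the last wrist picture showed each centred in its bay to about 1 mm where I measured it, the capacitor by eye.

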